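# Show a turned file handle to the inspection camera

### The arm

A 7-joint arm with a two-finger parallel gripper is mounted at the origin on the work surface. World frame = base frame: x ahead of the robot, y to its left, z up, the work surface at z = 0. Lengths are in m, angles in rad, forces in N, time in s.
With the tool pointing down it reaches from about 0.425 to 0.925 m from the base axis. Payload 6.8 kg.
Tool frame: the origin (TCP) lies at the very end of the fingers, on their centre line; the grasp point (between the pads) lies r.grip_depth behind it (r.grip_depth is the distance from the TCP to the grasp point, in m); z points along the fingers, x is the direction in which the jaws open and shut, and the axes are right-handed (so a half turn about z gives the same grasp; the last joint's range is limited). The gripper opens to 85 mm and grips with 20 to 120 N. Pads are 22 mm wide; open, the fingers measure 114 mm over their backs; the gripper's body (76 mm by 85 mm) begins 54 mm behind the grasp point. The pads swing forward as they close: fully open they stand 13 mm farther back than shut.
Start: joints at [1.001, 0.477, 0.022, 1.555, -0.011, 1.109, -0.083], TCP at [0.301, -0.604, 0.231] pointing down, gripper open.
Joint ranges: [-2.96, 2.96], [-0.34, 2.1], [-1.41, 1.46], [0.24, 2.44], [-1.37, 4.51], [0.17, 1.92], [-2.96, 2.96]. Speed limits (rad/s): [2.39, 2.39, 3.14, 3.14, 3.14, 3.14, 3.14].

### API

Orientations are given as a rotation vector (axis times angle).
In Python, from bench import readout, grab_frame, workorder, r gives the robot as it stands.
- The arm moves only by the shell command python3 -m handwheel 'ROWS' [FORCE]. ROWS is text: rows parted by semicolons, each of 7 numbers parted by spaces: the shift along the tool's x, y, z in mm, then the turn, a rotation vector about the tool's x, y, z in degrees, then the finger opening in mm, from 0 to 85.4. A call has 1 to 12 rows; each row is the pose to reach, as a shift and turn from the pose commanded when the call began, along the tool's axes at that moment; what a row does not reach only later rows make up. A row lasts 1/8 s, in which the tool goes at most 62.5 mm and 10.7 degrees, less where a joint would pass 70% of its speed; a pose out of reach is approached as far as the arm can. A call with a gripper value outside its range is refused whole. The fingers move at their own pace and stop on an object; FORCE is the grip in N (left out, the last holds). Time passes only in rows, so rows that repeat a pose let the fingers close. It gives the time, the measured TCP pose, the force and the opening at its end, in the units of the state.
- readout.get_obs(): the state, without advancing time (a new reading comes with each control period).
- grab_frame(name): name is "side" or "top"; returns a dict with "pixels" (420x560x3 uint8, red, green, blue), "fx", "fy", "cx", "cy" (pixels), "rvec" (rotation vector, rad) and "tvec" (3), from world to camera coordinates, as OpenCV has them. Camera axes: x right, y down, z forward; pixel columns grow to the right and rows downward; lengths in m; the calibration is good to about 2 mm. A picture is of the moment at which its call begins. There is no depth.
- workorder.hand_in(): hands the job in, once; it reports no verdict.
The state is a dict: "clock": time; "joints": joint angles; "qvel": joint speeds; "tau": joint torques, N m; "tcp_pos": TCP position; "orientation": TCP orientation; "contact_force": force on the tool from outside, world axes, zero at the start; "moment": the same for the moment, N m; "grip_width": finger opening in m.
Only numpy, scipy, OpenCV 4.12 (cv2) and the standard library are available. Lean on these libraries where they do the work, as an engineer would, in place of code of your own. Each camera call takes 0.05 s, during which the arm holds its last target.

### The job

Open the wooden case by lifting its lid right over until it rests on its stop, then take out the dark file handle with the brass ferrule and show its bored brass end to the inspection camera: held in the air, level and in line with the camera's axis, brass end facing the lens, centred on it and 60 mm in front of the glass. Finish while still holding it there steadily; leave the lid open, the pale handle in its cradle and the other things where they are, and do not touch the camera or its stand.

Things in the scene. Friction and masses are not known exactly. Their poses are not given: they have to be found in the camera images.
- handle: the one wanted: turned DARK wooden file handle with BRASS ferrule, a straight round bar 110 long, 40 to 85 g. Origin on its axis at mid length; own +y runs along it to the brass end: wood 24 thick from y = -51 to +33 (rounded butt to -55), brass 20 thick from +33 to +55. It lies level along the case's y, brass to the case's +y, in either cradle place, its axis 32 above the table
- handle_end (a point): centre of the outer face of that handle's brass ferrule (the dark bored hole is there), at y = +55 of handle, with the same axes
- spare: a second handle of the same size and shape but PALE wood with a BLACK ferrule, lying in the other cradle place; must stay where it is
- case: wooden case fixed to the bench, 180 (x) by 190 (y) by 60 high, walls and floor 6. Origin: centre of its underside. Hinge along its far (+x) upper edge. Handle places at x = -45 and x = +23, y = 0: each handle rests on two ribs 8 wide centred at y = -29 and +29 (lips up to 28 above the table); in the 50 gap between the ribs fingers can pass beside the handle down to the inner floor
- lid (a joint): angle of the case's lid: 0 shut, growing as it opens up and away, 1.7 resting open on its stop. It falls shut by itself from below about 1.4 and stays open by its own weight beyond about 1.6. Lid: wooden frame 25 wide around a clear window, 180 x 190 x 10 thick, 250 g
- lid_hinge (a point): middle of the hinge line, 60 above the table, at x = +90 of the case; the axes turn with the lid: the panel lies on its -x side, y runs along the hinge, z points out of the lid's upper face (straight up when shut)
- lid_bar (a point): middle of the lid's bright steel pull bar: round, 10 thick, 80 long, parallel to the hinge, on two end posts (65 clear between), its axis 35 off the lid's upper face near the front edge; in the lid's axes 166 towards -x and 45 towards +z from lid_hinge (105 above the table when shut). It can turn in a pinch across it, so a vertical tool can carry it round the whole arc
- lens (a point): centre of the front glass of the inspection camera, a black barrel 32 in diameter (38 at its silver lens ring), 75 long, level, that looks along this point's own -x axis (about to the robot's right). The head sits stiffly on a fixed post at a height that differs from time to time, the lens 160 to 230 above the table
- stand: the camera's fixed stand: base plate 120 x 100 x 15, round post 18 in diameter reaching 300 high, 100 behind the lens glass. Origin under the camera's axis, 50 behind the lens glass; the camera looks along its -x
- tray: pink plastic sorting tray, 200 x 280 x 22, right of the case, loose, a bystander; origin at its underside
- bowl: dark wooden bowl, 100 across, 45 high, behind the case, loose, a bystander; origin at its underside
- tub: green open plastic tub, 68 across, 45 high, behind the case, loose, a bystander; origin at its underside
- pot: white pot with pens, 72 across, about 175 high with the pens, at the back left, loose, a bystander; origin at its underside
- spray: green spray can, 60 across, 190 high, at the left, loose, a bystander; origin at its underside
- oil: clear oil bottle with a red cap, 48 across, 130 high, at the left, loose, a bystander; origin at its underside
- driver: screwdriver lying between the robot and the case, loose, a bystander

How it is judged:
On the way, in this order (a step that is already met when the one before it is completed fails the run):
1. the lid is open on its stop (beyond 1.62 rad) (value of joint lid above 1.62 rad), for 0.3 s.
2. the dark handle is held clear above the case (its middle over 100 mm high) (height (world z) of handle above 0.1 m and contact force between handle and the fingers above 0.5 N), for 0.2 s.
At the end, for the whole second after the job is handed in: Dark handle held still by the gripper, over 120 mm high; brass face 45-75 mm before the lens, within 12 mm of its axis each way; axes within 0.17 rad, brass end to the lens; touching no stand; lid beyond 1.62 rad; pale handle within 15 mm of its start (x of handle_end in the frame of lens between -0.075 and -0.045 m and y of handle_end in the frame of lens between -0.012 and 0.012 m and z of handle_end in the frame of lens between -0.012 and 0.012 m and angle between the y axis of handle and the x axis of lens, either way round below 0.17 rad and x of handle in the frame of lens below -0.095 m and contact force between handle and the fingers above 0.5 N and contact force between handle and stand below 0.1 N and height (world z) of handle above 0.12 m and linear speed of handle below 0.02 m/s and angular speed of handle below 0.2 rad/s and value of joint lid above 1.62 rad and distance of spare from where it was at the start of the episode below 0.015 m); the arm keeps its last pose, push and grip.
It fails at once if the camera or its stand is touched by the robot or the handle (over 1 N) (contact force between stand and the arm above 1 N or contact force between stand and the fingers above 1 N or contact force between stand and handle above 1 N).
It fails at once if the pale handle is moved by more than 15 mm (distance of spare from where it was at the start of the episode above 0.015 m).
It fails at once if a bystander on the bench is moved by more than 30 mm (distance of any of tray, bowl, tub, pot, spray, oil, driver from where it was at the start of the episode above 0.03 m).
It also fails if it takes over 51 s, if anything falls off the work surface, if the arm or the gripper's body presses on something with over 40 N, if the wrist force passes 120 N, or if a joint passes its speed limit or range.

## Working session

There is one attempt and no reset: what is moved stays moved. The work goes in short steps, Python scripts to look and compute and a shell command to move; the robot and the scene stay as the last step left them, time stands still between calls to the robot, and variables do not carry over. Pictures are saved under pics/ and viewed, and the job is handed in when it is done.

```bash
ls; mkdir -p pics
python3 - <<'E'
from bench import readout, grab_frame, workorder, r
import cv2
print(readout.get_obs(), r.grip_depth)
for n in ("side","top"):
    f=grab_frame(n); cv2.imwrite(f"pics/{n}0.png",f["pixels"][:,:,::-1])
    print(n,{k:f[k] for k in f if k!="pixels"})
E
```

```text
pics
{'clock': 0.0, 'joints': array([ 1.00089231,  0.47781544,  0.02235622,  1.55642078, -0.01146887,
        1.10931133, -0.08308284]), 'qvel': array([-0.0014797 ,  0.00067465, -0.00103551, -0.00056705,  0.00067878,
        0.00022768, -0.00028128]), 'tau': array([-9.05598990e-04, -5.96451187e+01,  1.60810813e+00, -2.81199950e+01,
        1.25837469e-02,  9.35324613e-03,  5.20702415e-06]), 'tcp_pos': array([ 0.30046759, -0.60378954,  0.23032872]), 'orientation': array([-2.67021540e+00,  1.65361659e+00,  2.56959350e-03]), 'contact_force': array([ 0.32998683, -0.02826647,  0.04370371]), 'moment': array([-0.00699669,  0.03613611, -0.00510987]), 'grip_width': 0.08529435189626805} 0.0187
side {'fx': 465.9486927367721, 'fy': 465.9486927367721, 'cx': 280.0327310682958, 'cy': 211.94128670243995, 'rvec': array([ 2.42991641, -0.14106927,  0.05676809]), 'tvec': array([-0.56080275,  0.14077367,  1.78901983])}
top {'fx': 490.32057707509966, 'fy': 490.32057707509966, 'cx': 279.03582903457095, 'cy': 199.62126747839727, 'rvec': array([ 2.11524208, -2.16718819,  0.18810799]), 'tvec': array([0.01399443, 0.57808546, 1.51037798])}
```

View pics/side0.png

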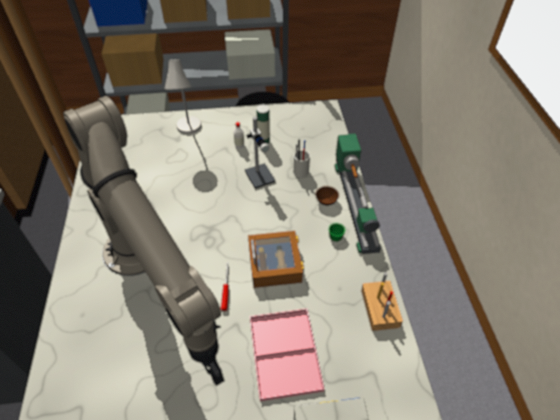

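View pics/top0.png

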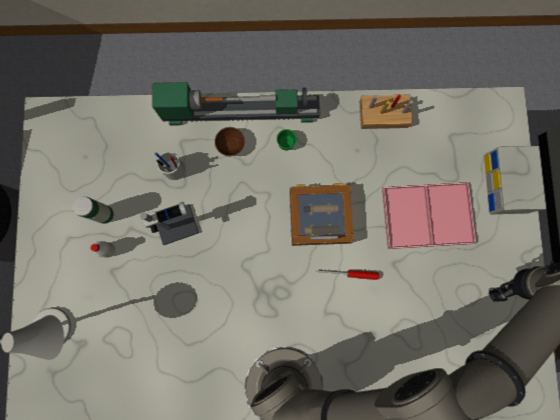

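The side view shows the case near (275,258) and the camera stand near (258,160). In the top view they are at (321,214) and (175,220). I'll zoom in on both.

Run:
```python
import cv2, numpy as np
s=cv2.imread("pics/side0.png");t=cv2.imread("pics/top0.png")
def crop(im,x,y,w,h,k): return cv2.resize(im[y:y+h,x:x+w],None,fx=k,fy=k,interpolation=cv2.INTER_CUBIC)
a=crop(s,235,220,80,75,5);b=crop(t,281,174,80,75,5)
c=crop(s,225,105,80,75,4);d=crop(t,135,180,80,75,4)
cv2.imwrite("pics/case0.png",np.hstack([a,b]));cv2.imwrite("pics/cam0.png",np.hstack([c,d]))
```

```text
(no output)
```

View pics/case0.png

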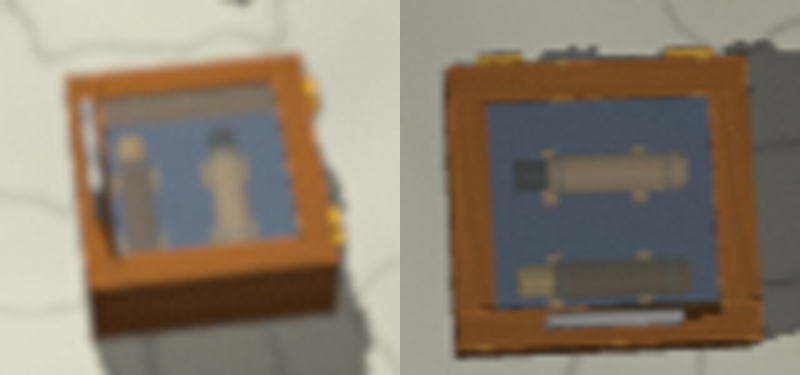

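View pics/cam0.png

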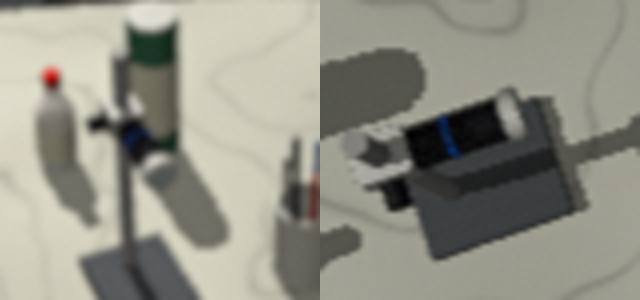

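```bash
cat > h.py <<'E'
import numpy as np, cv2
from bench import readout, grab_frame, r
from scipy.spatial.transform import Rotation as R
def cam(f):
    Rm=R.from_rotvec(f["rvec"]).as_matrix(); t=np.array(f["tvec"])
    K=np.array([[f["fx"],0,f["cx"]],[0,f["fy"],f["cy"]],[0,0,1]])
    return K,Rm,t
def proj(f,P):
    K,Rm,t=cam(f); q=K@(Rm@np.array(P)+t); return q[:2]/q[2]
def ray(f,uv):
    K,Rm,t=cam(f); d=Rm.T@np.linalg.inv(K)@np.array([uv[0],uv[1],1]); return -Rm.T@t,d/np.linalg.norm(d)
def onz(f,uv,z):
    c,d=ray(f,uv); return c+d*(z-c[2])/d[2]
def tri(fa,a,fb,b):
    c1,d1=ray(fa,a);c2,d2=ray(fb,b)
    s=np.linalg.lstsq(np.c_[d1,-d2],c2-c1,rcond=None)[0]
    p,q=c1+s[0]*d1,c2+s[1]*d2
    return (p+q)/2,np.linalg.norm(p-q)
E
python3 - <<'E'
from h import *
S=grab_frame("side");T=grab_frame("top")
sp=lambda x,y:(x/5+235-.4,y/5+220-.4); tp=lambda x,y:((x-400)/5+281-.4,y/5+174-.4)
n=["back+y","back-y","front-y","front+y","bar+y","bar-y"]
ss=[(300,55),(337,262),(92,288),(66,75),(85,98),(98,186)]
tt=[(448,68),(747,57),(760,340),(457,350),(545,321),(684,316)]
P=[]
for a,b,c in zip(n,ss,tt):
    p,e=tri(S,sp(*b),T,tp(*c)); P.append(p); z=.07 if 'bar' not in a else .105
    print(a,p.round(4),round(e,4),onz(S,sp(*b),z).round(4),onz(T,tp(*c),z).round(4))
def crop(im,x,y,w,h,k): return cv2.resize(im[y:y+h,x:x+w,::-1],None,fx=k,fy=k,interpolation=cv2.INTER_NEAREST)
c=crop(S["pixels"],240,120,50,70,8);d=crop(T["pixels"],140,190,50,70,8)
cv2.imwrite("pics/cam1.png",np.hstack([c,d]))
c=crop(S["pixels"],240,225,70,65,5);d=crop(T["pixels"],285,180,75,65,5)
cv2.imwrite("pics/case1.png",np.hstack([c,d]))
E
```

```text
back+y [ 0.6148 -0.0359  0.0672] 0.0019 [ 0.6154 -0.0379  0.07  ] [ 0.6133 -0.0358  0.07  ]
back-y [ 0.6159 -0.2244  0.0698] 0.0001 [ 0.6158 -0.2246  0.07  ] [ 0.6159 -0.2244  0.07  ]
front-y [ 0.4405 -0.2242  0.0664] 0.005 [ 0.4429 -0.2262  0.07  ] [ 0.4377 -0.2238  0.07  ]
front+y [ 0.4373 -0.0362  0.0691] 0.0023 [ 0.4385 -0.0367  0.07  ] [ 0.4361 -0.0363  0.07  ]
bar+y [ 0.4499 -0.0884  0.1073] 0.0008 [ 0.4504 -0.0866  0.105 ] [ 0.4497 -0.0886  0.105 ]
bar-y [ 0.4516 -0.1715  0.1138] 0.0033 [ 0.4534 -0.1651  0.105 ] [ 0.4507 -0.1728  0.105 ]
```

View pics/cam1.png

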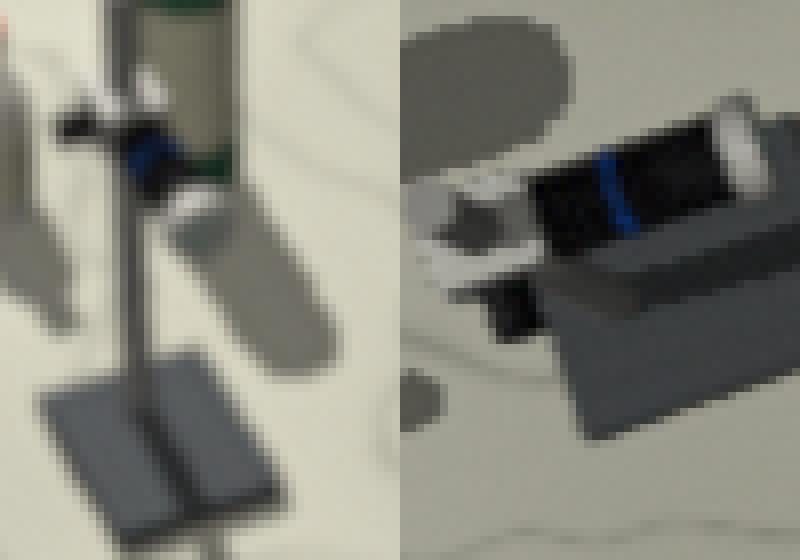

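View pics/case1.png

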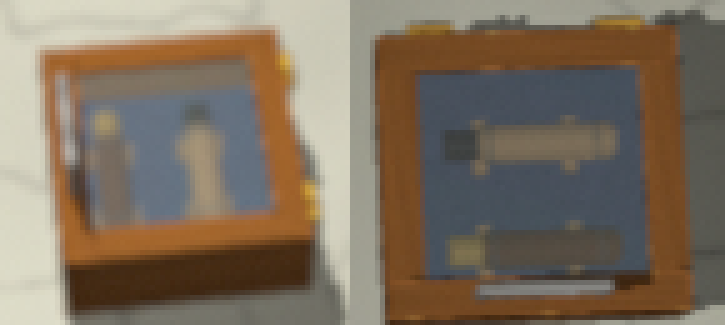

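The lens ring is at about crop px (205,222) in the side view and (757,147) in the top view. The dark handle lies in the front cradle place, with its brass end to +y.

Run:
```python
from h import *
S=grab_frame("side");T=grab_frame("top")
for n,f in(("S",S),("T",T)): print(n,ray(f,(280,210))[0].round(3))
sp=lambda x,y:(x/8+240-.5,y/8+120-.5); tp=lambda x,y:((x-400)/8+140-.5,y/8+190-.5)
L,e=tri(S,sp(205,222),T,tp(757,147));print("lens",L.round(4),e)
B,e=tri(S,sp(152,158),T,tp(620,195));print("band",B.round(4),e)
H,e=tri(S,sp(195,200),T,tp(737,148));print("ring",H.round(4),e)
for p in [(40,400),(205,350),(285,490),(120,535)]: print("base",onz(S,sp(*p),.015).round(4))
print(onz(T,tp(590,435),.015).round(4))
def crop(im,x,y,w,h,k): return cv2.resize(im[y:y+h,x:x+w,::-1],None,fx=k,fy=k,interpolation=cv2.INTER_NEAREST)
cv2.imwrite("pics/cam2.png",np.hstack([crop(S["pixels"],250,130,30,32,12),crop(T["pixels"],150,195,60,52,8)[:384]]))
# handle
sp=lambda x,y:(x/5+240-.5,y/5+225-.5); tp=lambda x,y:((x-350)/5+285-.5,y/5+180-.5)
for z in (.032,):
  for nm,p,q in [("dk+y",(103,112),(448,250)),("dk-y",(115,225),(620,248)),("pl+y",(196,103),(443,145)),("pl-y",(205,225),(617,142))]:
    print(nm,tri(S,sp(*p),T,tp(*q))[0].round(4),onz(S,sp(*p),z).round(4),onz(T,tp(*q),z).round(4))
```

```text
S [ 0.429 -1.115  1.452]
T [0.325 0.021 1.584]
lens [0.5342 0.2688 0.2242] 0.004593606216505881
band [0.515  0.3152 0.2284] 0.0010218764367573552
ring [0.5312 0.2736 0.2349] 0.002157950272030047
base [0.4506 0.3696 0.015 ]
base [0.5447 0.3989 0.015 ]
base [0.577  0.2855 0.015 ]
base [0.486  0.2622 0.015 ]
[0.4493 0.3723 0.015 ]
dk+y [ 0.481  -0.077   0.0405] [ 0.4806 -0.0709  0.032 ] [ 0.4827 -0.0775  0.032 ]
dk-y [ 0.4795 -0.1846  0.0496] [ 0.4801 -0.173   0.032 ] [ 0.4813 -0.187   0.032 ]
pl+y [ 0.5499 -0.076   0.0393] [ 0.5512 -0.0706  0.032 ] [ 0.5502 -0.0765  0.032 ]
pl-y [ 0.5461 -0.1869  0.0422] [ 0.545  -0.1805  0.032 ] [ 0.5495 -0.1881  0.032 ]
```

View pics/cam2.png

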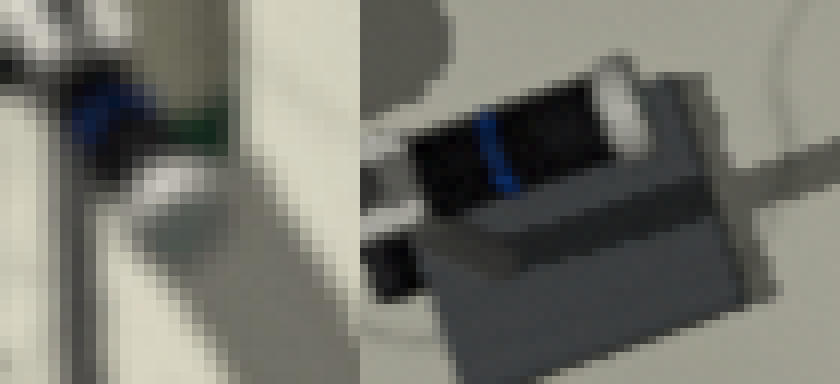

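```bash
cat >> h.py <<'E'
def plan(pos,xang,pts=None):
    """tool-frame shift mm + turn deg from present measured pose to TCP pos, vertical, tool x at world angle xang deg"""
    o=readout.get_obs(); R0=R.from_rotvec(o["orientation"])
    a=np.radians(xang); Rt=R.from_matrix(np.array([[np.cos(a),np.sin(a),0],[np.sin(a),-np.cos(a),0],[0,0,-1.]]))
    sh=R0.inv().apply(np.array(pos)-o["tcp_pos"])*1000
    tu=np.degrees((R0.inv()*Rt).as_rotvec())
    print("shift",sh.round(1),"turn",tu.round(2),"dist",np.linalg.norm(sh).round(1))
def st():
    o=readout.get_obs(); M=R.from_rotvec(o["orientation"]).as_matrix()
    print("t",round(o["clock"],3),"tcp",o["tcp_pos"].round(4),"F",o["contact_force"].round(1),"w",round(o["grip_width"],4)); print("x",M[:,0].round(3),"z",M[:,2].round(3),"q",o["joints"].round(2))
E
python3 - <<'E'
from h import *
st(); plan((.451,-.130,.18),0)
E
```

```text
t 0.3 tcp [ 0.3007 -0.6041  0.231 ] F [ 0.2 -0.5  0.5] w 0.0854
x [ 0.446 -0.895 -0.001] z [-0.     0.001 -1.   ] q [ 1.    0.48  0.02  1.56 -0.01  1.11 -0.08]
shift [-357.5 -345.8   51.2] turn [-2.000e-02  3.000e-02 -6.354e+01] dist 500.0
```

```bash
python3 -m handwheel '-36 -35 5 0 0 -6.4 60; -72 -69 10 0 0 -12.7 50; -107 -104 15 0 0 -19 50; -143 -138 20 0 0 -25.4 50; -179 -173 26 0 0 -31.8 50; -215 -208 31 0 0 -38 50; -250 -242 36 0 0 -44.5 50; -286 -277 41 0 0 -50.8 50; -322 -311 46 0 0 -57.2 50; -357.5 -346 51 0 0 -63.5 50; -357.5 -346 51 0 0 -63.5 50; -357.5 -346 51 0 0 -63.5 50' 30
python3 - <<'E'
from h import *
st(); plan((.451,-.130,.18),0)
S=grab_frame("side");T=grab_frame("top")
def crop(f,x,y,w,h,k): return cv2.resize(f["pixels"][y:y+h,x:x+w,::-1],None,fx=k,fy=k,interpolation=cv2.INTER_CUBIC)
cv2.imwrite("pics/m1.png",np.hstack([crop(S,220,200,95,95,4),crop(T,270,170,95,95,4)]))
E
```

```text
clock: 1.8
tcp_pos: [0.4511, -0.1306, 0.1803]
orientation: [3.141, -0.002, -0.0]
contact_force: [-0.1, -0.0, 0.7]
grip_width: 0.05
t 1.8 tcp [ 0.4511 -0.1306  0.1803] F [-0.1 -0.   0.7] w 0.05
x [ 1.    -0.002 -0.   ] z [-0. -0. -1.] q [ 0.52  0.23 -0.42  2.06  0.12  0.87  0.03]
shift [-0.1 -0.6  0.3] turn [ 0.02  0.01 -0.09] dist 0.7
```

View pics/m1.png

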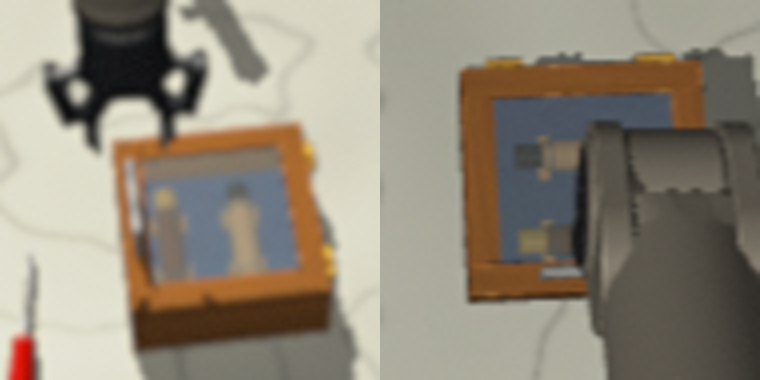

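The fingers are above the bar, which is at crop px (135,190) in the side view. I'll check the projection of the TCP and the bar.

```bash
python3 - <<'E'
from h import *
S=grab_frame("side")
for P in [(.4511,-.1306,.1803),(.450,-.130,.105),(.450,-.09,.105),(.450,-.17,.105)]:
    print(((proj(S,P)-[220,200]+.5)*4).round(1))
E
python3 -m handwheel '0 0 20 0 0 0 50; 0 0 45 0 0 0 50; 0 0 70 0 0 0 50; 0 0 84 0 0 0 50; 0 0 93 0 0 0 50; 0 0 93 0 0 0 50' 30
python3 - <<'E'
from h import *
st()
S=grab_frame("side")
cv2.imwrite("pics/m2.png",cv2.resize(S["pixels"][200:295,220:315,::-1],None,fx=6,fy=6,interpolation=cv2.INTER_CUBIC))
E
```

```text
[129.4 146.2]
[131.8 197.4]
[128.3 161.8]
[135.4 234.1]
clock: 2.7
tcp_pos: [0.4512, -0.1303, 0.0872]
orientation: [-3.142, 0.002, 0.001]
contact_force: [-0.4, -0.4, 0.9]
grip_width: 0.05
t 2.7 tcp [ 0.4512 -0.1303  0.0872] F [-0.4 -0.4  0.9] w 0.05
x [ 1.    -0.001 -0.   ] z [-0.  0. -1.] q [ 0.47  0.38 -0.38  2.14  0.22  0.66 -0.07]
```

View pics/m2.png

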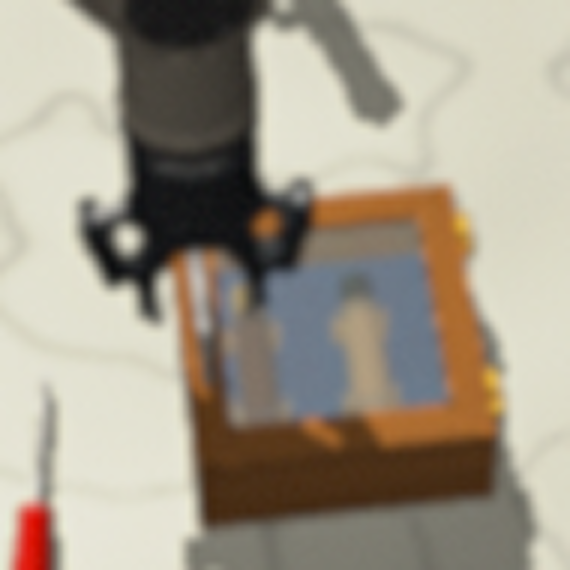

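The bar is between the fingers, so I'll close on it.

```bash
python3 -m handwheel '0 0 0 0 0 0 30; 0 0 0 0 0 0 15; 0 0 0 0 0 0 4; 0 0 0 0 0 0 4; 0 0 0 0 0 0 4; 0 0 0 0 0 0 4; 0 0 0 0 0 0 4' 30
python3 - <<'E'
from h import *
st()
hx,hz=.617,.060; b=np.array([.451,.105]); 
v=b-[hx,hz]
for th in np.arange(.1,1.75,.1):
    c,s=np.cos(th),np.sin(th); w=np.array([c*v[0]+s*v[1],-s*v[0]+c*v[1]]); d=(w-v)*1000
    print(round(th,2),"tool x",d[0].round(1),"tool z",(-d[1]).round(1))
E
```

```text
clock: 3.62
tcp_pos: [0.4501, -0.1302, 0.0877]
orientation: [3.141, -0.001, -0.003]
contact_force: [-4.5, 0.0, 7.5]
grip_width: 0.0091
t 3.625 tcp [ 0.4501 -0.1302  0.0877] F [-4.5  0.   7.5] w 0.0091
x [ 1.    -0.001 -0.002] z [-0.002 -0.001 -1.   ] q [ 0.47  0.38 -0.38  2.14  0.22  0.67 -0.07]
0.1 tool x 5.3 tool z -16.3
0.2 tool x 12.2 tool z -32.1
0.3 tool x 20.7 tool z -47.0
0.4 tool x 30.6 tool z -61.1
0.5 tool x 41.9 tool z -74.1
0.6 tool x 54.4 tool z -85.9
0.7 tool x 68.0 tool z -96.4
0.8 tool x 82.6 tool z -105.4
0.9 tool x 98.1 tool z -113.0
1.0 tool x 114.2 tool z -119.0
1.1 tool x 130.8 tool z -123.4
1.2 tool x 147.8 tool z -126.0
1.3 tool x 165.0 tool z -127.0
1.4 tool x 182.1 tool z -126.2
1.5 tool x 199.1 tool z -123.8
1.6 tool x 215.8 tool z -119.6
1.7 tool x 232.0 tool z -113.8
```

```bash
python3 -m handwheel '4 0 -16 0 0 0 4; 11 0 -32 0 0 0 4; 20 0 -47 0 0 0 4; 30 0 -61 0 0 0 4; 41 0 -74 0 0 0 4; 53 0 -86 0 0 0 4; 67 0 -96 0 0 0 4; 82 0 -105 0 0 0 4; 82 0 -105 0 0 0 4' 30
python3 - <<'E'
from h import *
st()
S=grab_frame("side")
cv2.imwrite("pics/m3.png",cv2.resize(S["pixels"][180:295,200:335,::-1],None,fx=5,fy=5,interpolation=cv2.INTER_CUBIC))
E
```

```text
clock: 4.75
tcp_pos: [0.5327, -0.1293, 0.1946]
orientation: [3.141, 0.0, -0.003]
contact_force: [-11.7, 3.6, 17.8]
grip_width: 0.0087
t 4.75 tcp [ 0.5327 -0.1293  0.1946] F [-11.7   3.6  17.8] w 0.0087
x [ 1.     0.    -0.002] z [-0.002 -0.    -1.   ] q [ 0.46  0.34 -0.41  1.88  0.16  0.96 -0.02]
```

View pics/m3.png

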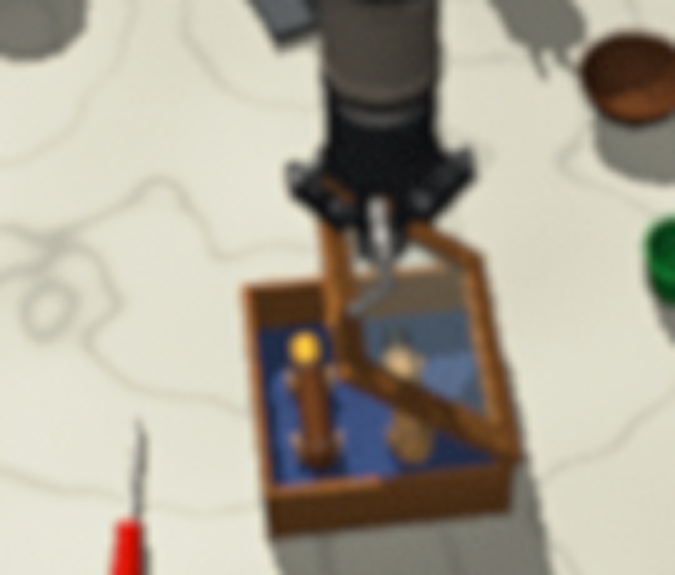

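The lid is up to about 0.8 rad. The radial push means my arc is about 3 mm too low, so I'll correct that and go on.

```bash
python3 -m handwheel '7 0 -7 0 0 0 4; 15 0 -11 0 0 0 4; 31 0 -17 0 0 0 4; 48 0 -21 0 0 0 4; 65 0 -24 0 0 0 4; 82 0 -25 0 0 0 4; 99 0 -24 0 0 0 4; 99 0 -24 0 0 0 4' 30
python3 - <<'E'
from h import *
st()
E
```

```text
clock: 5.8
tcp_pos: [0.6336, -0.1285, 0.2166]
orientation: [-3.14, -0.001, -0.002]
contact_force: [-2.0, 5.0, 2.0]
grip_width: 0.0087
t 5.8 tcp [ 0.6336 -0.1285  0.2166] F [-2.  5.  2.] w 0.0087
x [1.    0.001 0.001] z [ 0.001  0.002 -1.   ] q [ 0.39  0.47 -0.39  1.62  0.19  1.08 -0.05]
```

```bash
python3 -m handwheel '8 0 1 0 0 0 4; 17 0 2 0 0 0 4; 26 0 4 0 0 0 4; 34 0 6.5 0 0 0 4; 42 0 9 0 0 0 4; 50 0 12 0 0 0 4; 52 0 13 0 0 0 4; 52 0 13 0 0 0 4; 52 0 13 0 0 0 4; 52 0 13 0 0 0 4' 30
python3 - <<'E'
from h import *
st()
S=grab_frame("side");T=grab_frame("top")
def crop(f,x,y,w,h,k): return cv2.resize(f["pixels"][y:y+h,x:x+w,::-1],None,fx=k,fy=k,interpolation=cv2.INTER_CUBIC)
cv2.imwrite("pics/m4.png",np.hstack([crop(S,220,180,100,110,4),crop(T,270,140,100,110,4)]))
E
```

```text
clock: 7.05
tcp_pos: [0.6822, -0.1285, 0.2045]
orientation: [-3.14, -0.001, 0.006]
contact_force: [-9.9, 6.3, 8.4]
grip_width: 0.0086
t 7.05 tcp [ 0.6822 -0.1285  0.2045] F [-9.9  6.3  8.4] w 0.0086
x [ 1.     0.    -0.004] z [-0.004  0.002 -1.   ] q [ 0.35  0.56 -0.37  1.51  0.22  1.12 -0.07]
```

View pics/m4.png

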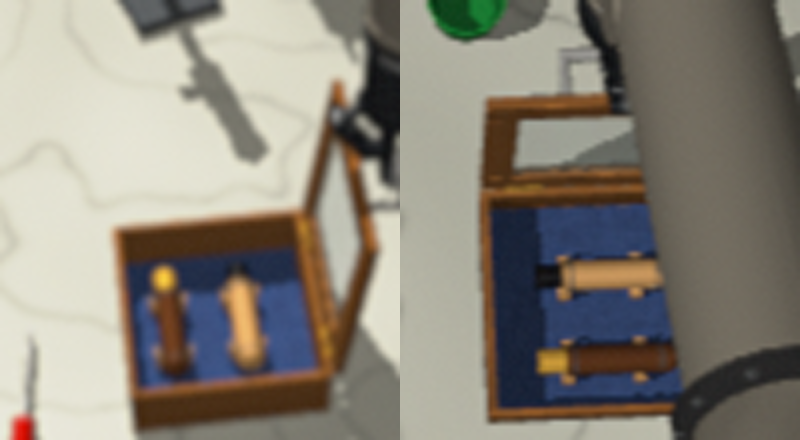

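The lid is on its stop: the arm is pushed back about 10 N and x has stalled at 0.682. I'll release with a small opening and lift straight up.

```bash
python3 -m handwheel '0 0 0 0 0 0 12; 0 0 0 0 0 0 17; 0 0 0 0 0 0 17; 0 0 -8 0 0 0 17; 1 0 -20 0 0 0 17; 2 0 -35 0 0 0 17' 30
python3 - <<'E'
from h import *
st()
S=grab_frame("side")
cv2.imwrite("pics/m5.png",cv2.resize(S["pixels"][165:295,220:340,::-1],None,fx=4,fy=4,interpolation=cv2.INTER_CUBIC))
E
```

```text
clock: 7.9
tcp_pos: [0.6865, -0.1303, 0.2395]
orientation: [3.142, -0.001, 0.001]
contact_force: [0.4, -0.5, -0.3]
grip_width: 0.017
t 7.9 tcp [ 0.6865 -0.1303  0.2395] F [ 0.4 -0.5 -0.3] w 0.017
x [ 1.    -0.001  0.001] z [ 0.001 -0.    -1.   ] q [ 0.35  0.54 -0.38  1.46  0.21  1.18 -0.06]
```

View pics/m5.png

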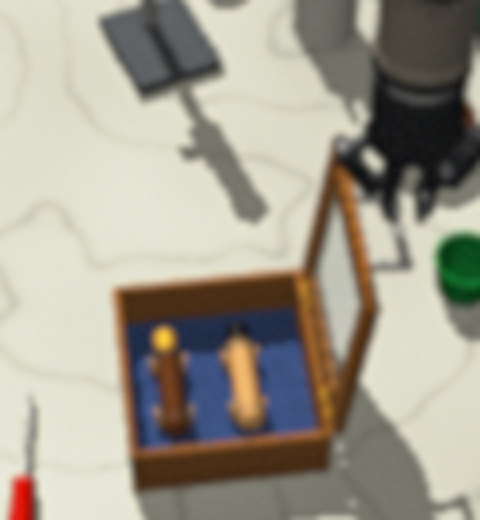

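```bash
python3 -m handwheel '0 0 -40 0 0 0 30; 0 0 -80 0 0 0 44; -50 0 -90 0 0 0 44; -100 0 -90 0 0 0 44; -150 0 -90 0 0 0 44; -204 0 -90 0 0 0 44; -204 0 -90 0 0 0 44' 30
python3 - <<'E'
from h import *
st()
S=grab_frame("side");T=grab_frame("top")
def crop(f,x,y,w,h,k): return cv2.resize(f["pixels"][y:y+h,x:x+w,::-1],None,fx=k,fy=k,interpolation=cv2.INTER_CUBIC)
cv2.imwrite("pics/m6.png",np.hstack([crop(S,240,220,80,80,5),crop(T,280,170,80,80,5)]))
E
```

```text
clock: 8.82
tcp_pos: [0.479, -0.1306, 0.3291]
orientation: [3.139, -0.004, -0.001]
contact_force: [0.8, -0.1, -0.5]
grip_width: 0.0439
t 8.825 tcp [ 0.479  -0.1306  0.3291] F [ 0.8 -0.1 -0.5] w 0.0439
x [ 1.    -0.002 -0.   ] z [-0.    -0.002 -1.   ] q [ 0.52  0.12 -0.42  1.82  0.06  1.21  0.08]
```

View pics/m6.png

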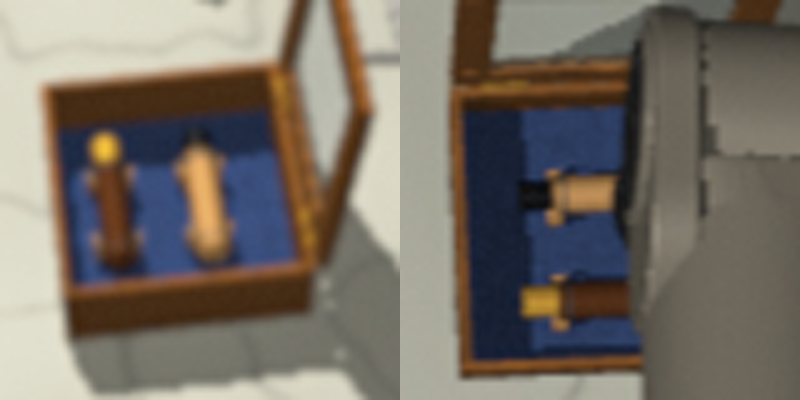

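Both handles are clearly visible. The brass ferrule is at crop px (105,148) in the side view and (541,301) in the top view.

Run:
```python
from h import *
S=grab_frame("side");T=grab_frame("top")
sub=[]
for f,(x0,y0,w,h) in ((S,(250,238,25,60)),(T,(300,220,40,20))):
    hsv=cv2.cvtColor(np.ascontiguousarray(f["pixels"][y0:y0+h,x0:x0+w]),cv2.COLOR_RGB2HSV)
    m=cv2.inRange(hsv,(18,120,110),(35,255,255)); m2=cv2.inRange(hsv,(0,90,30),(14,255,150))
    n,l,s,c=cv2.connectedComponentsWithStats(m); i=1+np.argmax(s[1:,4]); print(s[i],c[i]+[x0,y0]); sub.append(c[i]+[x0,y0])
print("brass",tri(S,sub[0],T,sub[1]), onz(S,sub[0],.036), onz(T,sub[1],.036))
sp=lambda x,y:(x/5+240-.5,y/5+220-.5); tp=lambda x,y:((x-400)/5+280-.5,y/5+170-.5)
print("wood axis top", onz(T,tp(563,301),.032),onz(T,tp(625,299),.032),"end",onz(T,tp(521,302),.032))
print("wood axis side", onz(S,sp(108,175),.040),onz(S,sp(118,255),.040),"butt",onz(S,sp(118,270),.032))
plan((.482,-.131,.08),0)
```

```text
[ 8  9  6  6 28] [260.5        249.32142857]
[ 5  8  7  5 35] [308. 230.]
brass (array([ 0.48028419, -0.08912508,  0.04133548]), np.float64(0.0008301840725433023)) [ 0.48089486 -0.08518437  0.036     ] [ 0.48040481 -0.08953644  0.036     ]
wood axis top [ 0.48144945 -0.1028923   0.032     ] [ 0.48177576 -0.14238471  0.032     ] end [ 0.48145471 -0.07616385  0.032     ]
wood axis side [ 0.48083068 -0.11186963  0.04      ] [ 0.48160336 -0.18281149  0.04      ] butt [ 0.48070252 -0.19033355  0.032     ]
shift [ -1.9   1.1 248.9] turn [-0.   -0.09 -0.01] dist 248.9
```

```bash
python3 -m handwheel '-3 1 40 0 0 0 42; -3 1 90 0 0 0 42; -3 1 140 0 0 0 42; -3 1 190 0 0 0 42; -3 1 225 0 0 0 42; -3 1 245 0 0 0 42; -3 1 245 0 0 0 42' 35
python3 - <<'E'
from h import *
st(); plan((.481,-.131,.015),0)
S=grab_frame("side")
cv2.imwrite("pics/m7.png",cv2.resize(S["pixels"][200:300,220:320,::-1],None,fx=6,fy=6,interpolation=cv2.INTER_CUBIC))
E
```

```text
clock: 9.9
tcp_pos: [0.4793, -0.1304, 0.0816]
orientation: [-3.14, -0.0, 0.005]
contact_force: [0.8, 0.2, -0.0]
grip_width: 0.042
t 9.9 tcp [ 0.4793 -0.1304  0.0816] F [ 0.8  0.2 -0. ] w 0.042
x [ 1.     0.    -0.003] z [-0.003  0.002 -1.   ] q [ 0.45  0.42 -0.37  2.08  0.24  0.68 -0.08]
shift [ 1.9  0.7 66.6] turn [-0.09  0.17  0.01] dist 66.7
```

View pics/m7.png

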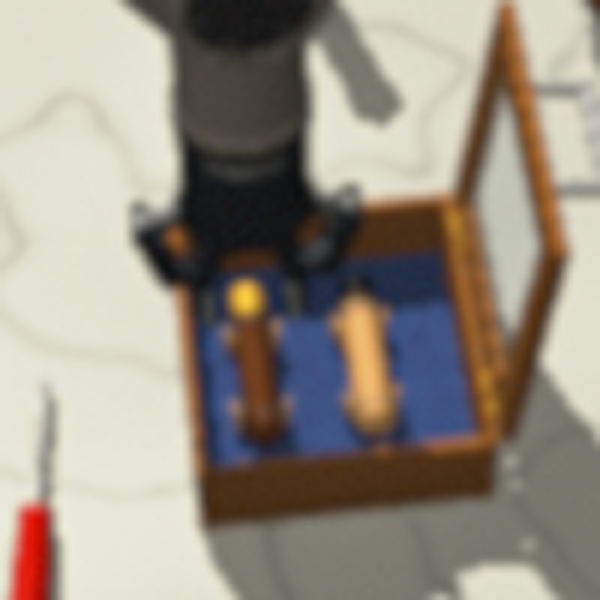

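```bash
python3 -m handwheel '2 0.7 5 0 0 0 34; 2 0.7 12 0 0 0 34; 2 0.7 22 0 0 0 34; 2 0.7 30 0 0 0 34; 2 0.7 36 0 0 0 34; 2 0.7 42 0 0 0 34' 35
python3 - <<'E'
from h import *
st(); plan((.481,-.131,.018),0)
S=grab_frame("side")
cv2.imwrite("pics/m8.png",cv2.resize(S["pixels"][200:300,220:320,::-1],None,fx=6,fy=6,interpolation=cv2.INTER_CUBIC))
E
```

```text
clock: 10.7
tcp_pos: [0.4812, -0.1318, 0.0409]
orientation: [-3.142, 0.001, 0.0]
contact_force: [-0.4, 0.4, 0.5]
grip_width: 0.0341
t 10.7 tcp [ 0.4812 -0.1318  0.0409] F [-0.4  0.4  0.5] w 0.0341
x [ 1.    -0.001 -0.   ] z [-0.  0. -1.] q [ 0.42  0.49 -0.34  2.1   0.28  0.59 -0.12]
shift [-0.2 -0.8 22.9] turn [-0.    0.   -0.04] dist 22.9
```

View pics/m8.png

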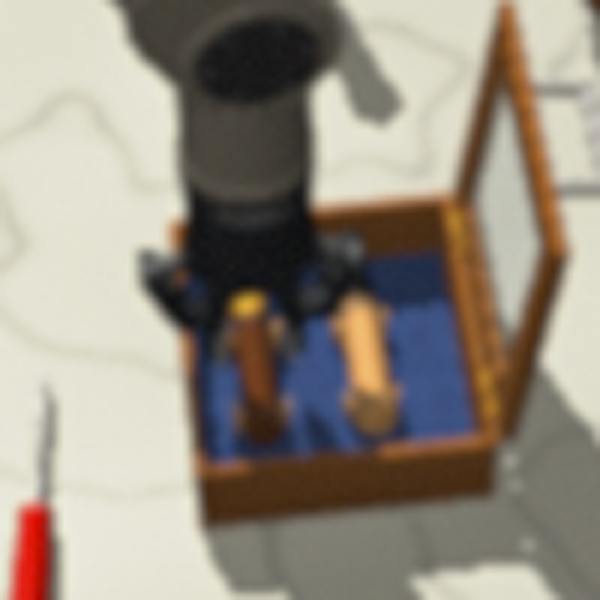

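```bash
python3 -m handwheel '0 -0.5 5 0 0 0 34; 0 -0.5 10 0 0 0 34; 0 -0.5 12 0 0 0 34' 35 && python3 -m handwheel '0 0 4 0 0 0 34; 0 0 7 0 0 0 34; 0 0 7 0 0 0 34' 35
```

```text
clock: 11.12
tcp_pos: [0.4811, -0.1313, 0.029]
orientation: [-3.142, 0.001, 0.001]
contact_force: [0.3, 0.1, -0.3]
grip_width: 0.034
clock: 11.5
tcp_pos: [0.4811, -0.1313, 0.0221]
orientation: [-3.142, 0.001, 0.001]
contact_force: [0.5, 1.1, 0.3]
grip_width: 0.034
```

```bash
python3 -m handwheel '0 0 2 0 0 0 34; 0 0 4 0 0 0 34; 0 0 4 0 0 0 26; 0 0 4 0 0 0 18; 0 0 4 0 0 0 10; 0 0 4 0 0 0 10; 0 0 4 0 0 0 10; 0 0 4 0 0 0 10' 45
```

```text
clock: 12.5
tcp_pos: [0.4812, -0.1313, 0.0184]
orientation: [3.142, -0.001, -0.0]
contact_force: [-1.1, -0.4, 2.4]
grip_width: 0.0224
```

```bash
python3 -m handwheel '0 0 -8 0 0 0 10; 0 0 -25 0 0 0 10; 0 0 -50 0 0 0 10; 0 0 -80 0 0 0 10; 0 0 -110 0 0 0 10; 0 0 -110 0 0 0 10' 45
python3 - <<'E'
from h import *
st()
S=grab_frame("side");T=grab_frame("top")
def crop(f,x,y,w,h,k): return cv2.resize(f["pixels"][y:y+h,x:x+w,::-1],None,fx=k,fy=k,interpolation=cv2.INTER_CUBIC)
cv2.imwrite("pics/m9.png",np.hstack([crop(S,220,180,100,110,4),crop(T,270,140,100,110,4)]))
E
```

```text
clock: 13.25
tcp_pos: [0.4832, -0.1317, 0.1315]
orientation: [3.14, -0.001, 0.009]
contact_force: [0.4, -0.5, -0.2]
grip_width: 0.0224
t 13.25 tcp [ 0.4832 -0.1317  0.1315] F [ 0.4 -0.5 -0.2] w 0.0224
x [ 1.    -0.001  0.006] z [ 0.006 -0.002 -1.   ] q [ 0.48  0.35 -0.4   2.04  0.19  0.78 -0.04]
```

View pics/m9.png

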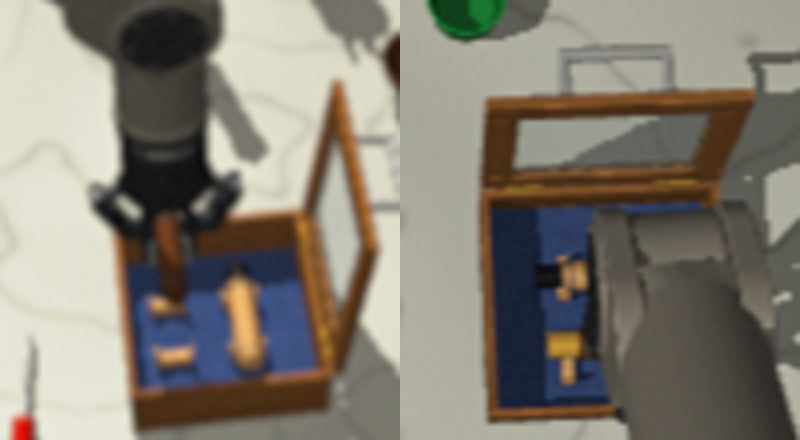

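The handle is held and level, and the lid and the pale handle are in place. Now I'll refine the lens pose and axis from line directions.

Run:
```python
from h import *
S=grab_frame("side");T=grab_frame("top")
def crop(f,x,y,w,h,k): return cv2.resize(f["pixels"][y:y+h,x:x+w,::-1],None,fx=k,fy=k,interpolation=cv2.INTER_CUBIC)
a=crop(T,140,190,65,60,12);cv2.imwrite("pics/camT.png",a)
a=crop(S,236,125,50,70,8);b=crop(S,246,130,30,35,16);cv2.imwrite("pics/camS.png",np.hstack([a[:560],b[:560,:400] if 0 else cv2.resize(b,(380,int(560*380/480)))[:560]] ) if 0 else b)
```

```text
(no output)
```

View pics/camT.png

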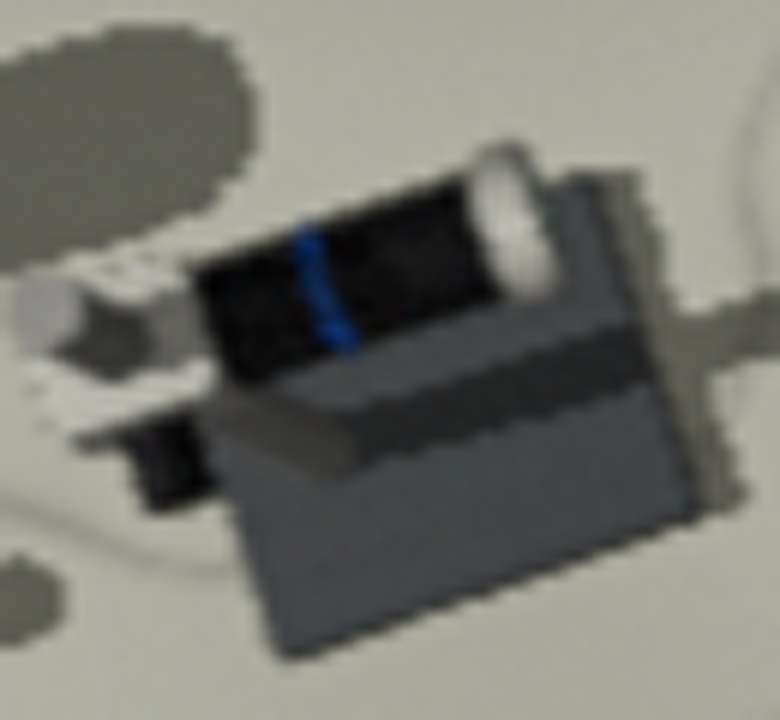

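View pics/camS.png

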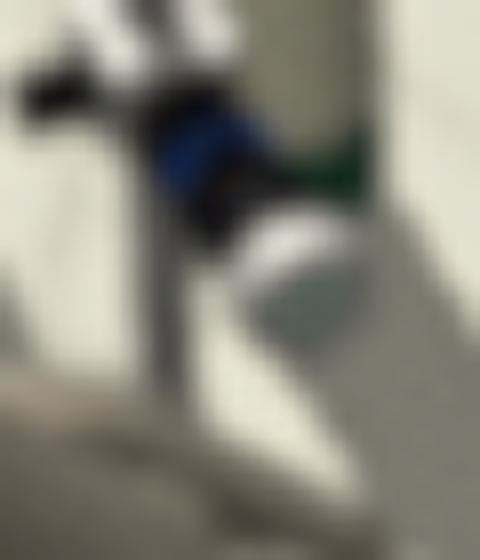

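Run:
```python
from h import *
S=grab_frame("side");T=grab_frame("top")
tp=lambda x,y:(x/12+140-.5,y/12+190-.5); sp=lambda x,y:(x/16+246-.5,y/16+130-.5)
L,e=tri(S,sp(303,292),T,tp(537,215));print("lens",L.round(4),e)
c,d=ray(T,tp(537,215));
for z in (.21,.22,.23): print(z,onz(T,tp(537,215),z).round(4),onz(S,sp(303,292),z).round(4), proj(S,onz(T,tp(537,215),z)).round(2))
print(sp(303,292))
def dirn(a,b,z):
    v=onz(T,tp(*b),z)-onz(T,tp(*a),z); print(v.round(4),"ang look off -y:",np.arctan2(v[0],-v[1]).round(4))
dirn((200,265),(470,180),.22);dirn((230,380),(500,300),.22);dirn((285,655),(700,515),.015)
for p in [(605,180),(700,515),(285,655)]: print(onz(T,tp(*p),.015).round(4))
print("postfoot",onz(T,tp(345,465),.015).round(4))
```

```text
lens [0.5336 0.2685 0.2225] 0.0002426044508863329
0.21 [0.5354 0.2708 0.21  ] [0.5348 0.2826 0.21  ] [264.88 149.73]
0.22 [0.5338 0.2689 0.22  ] [0.5339 0.2714 0.22  ] [264.48 148.16]
0.23 [0.5323 0.2671 0.23  ] [0.5331 0.2601 0.23  ] [264.08 146.58]
(264.4375, 147.75)
[ 0.0186 -0.0627  0.    ] ang look off -y: 0.2884
[ 0.0173 -0.0626  0.    ] ang look off -y: 0.2697
[ 0.0347 -0.11    0.    ] ang look off -y: 0.3052
[0.5744 0.288  0.015 ]
[0.4833 0.2623 0.015 ]
[0.4486 0.3723 0.015 ]
postfoot [0.4989 0.3569 0.015 ]
```

Run:
```python
from h import *
st(); plan((.5837,.1008,.2095),16.6)
```

```text
t 13.55 tcp [ 0.4805 -0.1312  0.1275] F [-0.1  1.1 -0.8] w 0.0225
x [ 1.    -0.001 -0.002] z [-0.002  0.    -1.   ] q [ 0.47  0.35 -0.4   2.05  0.19  0.78 -0.04]
shift [ 102.9 -232.1  -82.1] turn [ -0.04   0.1  -16.64] dist 266.8
```

```bash
python3 -m handwheel '0 0 -20 0 0 0 10; 0 0 -50 0 0 0 10; 0 0 -82 0 0 0 10; 10 -25 -82 0 0 -2 10; 25 -58 -82 0 0 -4 10; 42 -95 -82 0 0 -7 10; 60 -135 -82 0 0 -10 10; 77 -175 -82 0 0 -13 10; 92 -208 -82 0 0 -15 10; 103 -232 -82 0 0 -16.6 10; 103 -232 -82 0 0 -16.6 10; 103 -232 -82 0 0 -16.6 10' 45
python3 - <<'E'
from h import *
S=grab_frame("side");T=grab_frame("top")
st(); 
def crop(f,x,y,w,h,k): return cv2.resize(f["pixels"][y:y+h,x:x+w,::-1],None,fx=k,fy=k,interpolation=cv2.INTER_CUBIC)
cv2.imwrite("pics/n1.png",np.hstack([crop(S,230,120,80,95,5),crop(T,140,160,120,95,3.3)] if 0 else [crop(S,230,120,80,95,5),crop(T,160,165,80,95,5)]))
E
```

```text
clock: 15.05
tcp_pos: [0.5836, 0.1005, 0.209]
orientation: [3.108, 0.453, -0.004]
contact_force: [-0.4, -0.8, -0.2]
grip_width: 0.0227
t 15.15 tcp [0.5839 0.0996 0.2096] F [-0.8  0.3 -0.3] w 0.0224
x [ 0.959  0.284 -0.001] z [-0.001 -0.001 -1.   ] q [ 0.14  0.42 -0.54  1.75  0.25  1.04 -0.2 ]
```

View pics/n1.png

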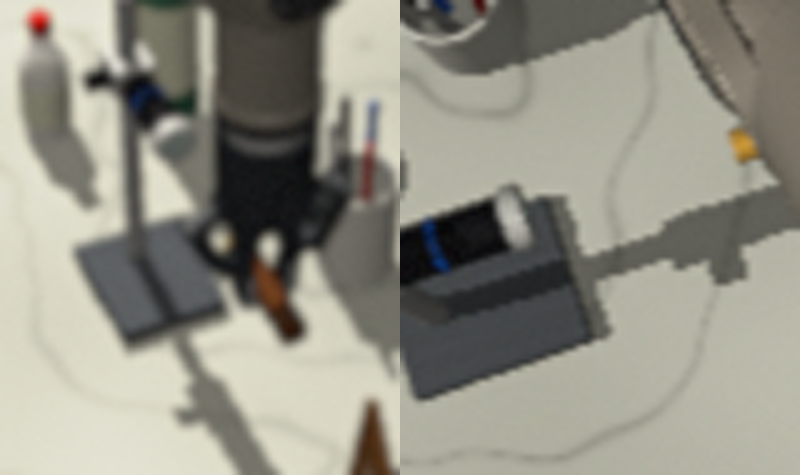

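```bash
python3 - <<'E'
from h import *
S=grab_frame("side");T=grab_frame("top")
o=readout.get_obs(); M=R.from_rotvec(o["orientation"]).as_matrix(); c=o["tcp_pos"]-M[:,2]*.0136; ax=-M[:,1]
print("end",(c+ax*.055).round(4),"T",proj(T,c+ax*.055).round(2),"obs 225.9 193.7")
print("butt S 5x",((proj(S,c-ax*.055)-[230,120]+.5)*5).round(1),"mid",((proj(S,c-ax*.011)-[230,120]+.5)*5).round(1))
L=np.array([.5336,.2685,.2225]);look=np.array([np.sin(.29),-np.cos(.29),0])
tgt=L+.115*look; print(tgt); plan((tgt[0],tgt[1],.209),16.6)
E
python3 -c "
import cv2
"
python3 - <<'E'
from h import *
S=grab_frame("side")
cv2.imwrite("pics/n2.png",cv2.resize(S["pixels"][150:200,260:320,::-1],None,fx=10,fy=10,interpolation=cv2.INTER_CUBIC))
E
```

```text
end [0.5686 0.1523 0.2237] T [225.63 194.05] obs 225.9 193.7
butt S 5x [294.  335.8] mid [270.  296.1]
[0.56648451 0.15830195 0.2225    ]
shift [ -0.3 -61.4   1.1] turn [ 0.03  0.03 -0.12] dist 61.4
```

View pics/n2.png

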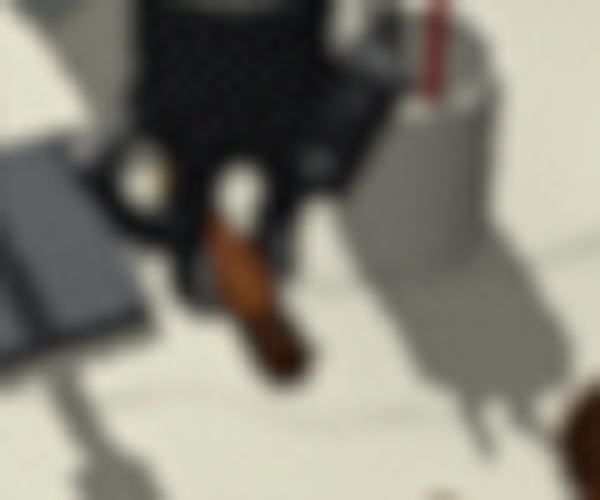

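The butt, at about px (289,186), and the brass tip, at (226,194), both match the predictions within 1 px. So the handle is level in the grip, and I'll make the final approach slowly.

```bash
python3 -m handwheel '0 -8 0 0 0 0 10; 0 -18 0.5 0 0 0 10; 0 -28 1 0 0 0 10; 0 -38 1 0 0 0 10; 0 -46 1 0 0 0 10; 0 -53 1 0 0 0 10; 0 -58 1 0 0 0 10; 0 -61 1 0 0 0 10; 0 -61 1 0 0 0 10; 0 -61 1 0 0 0 10' 45
python3 - <<'E'
from h import *
S=grab_frame("side");T=grab_frame("top")
st(); 
o=readout.get_obs(); M=R.from_rotvec(o["orientation"]).as_matrix(); c=o["tcp_pos"]-M[:,2]*.0136; ax=-M[:,1]
L=np.array([.5336,.2685,.2225]); look=np.array([np.sin(.29),-np.cos(.29),0]); E=c+ax*.055
side=np.cross([0,0,1],look)
print("end",E.round(4),"gap",(E-L)@look,"lat",(E-L)@side,"dz",(E-L)[2],"ang",np.arccos(-ax@look))
print("T pred",((proj(T,E)-[160,185]+.5)*7),"S pred",((proj(S,E)-[235,120]+.5)*7))
def crop(f,x,y,w,h,k): return cv2.resize(f["pixels"][y:y+h,x:x+w,::-1],None,fx=k,fy=k,interpolation=cv2.INTER_CUBIC)
cv2.imwrite("pics/n3.png",np.hstack([crop(S,235,120,57,70,7),crop(T,160,175,57,70,7)]))
E
```

```text
clock: 16.55
tcp_pos: [0.5672, 0.1587, 0.2093]
orientation: [3.109, 0.452, 0.0]
contact_force: [0.5, 0.5, -1.2]
grip_width: 0.0222
t 16.65 tcp [0.5672 0.1587 0.2093] F [-0.3  0.5 -0.4] w 0.0225
x [ 0.959  0.284 -0.   ] z [ 0. -0. -1.] q [ 0.06  0.42 -0.56  1.76  0.25  1.04 -0.31]
end [0.5515 0.2115 0.2229] gap 0.059783942872539825 lat 0.0008435130649694831 dz 0.00036049498498352817 ang 0.0015444800788648795
T pred [315.83306932 112.50225583] S pred [251.54272638 263.70124794]
```

View pics/n3.png

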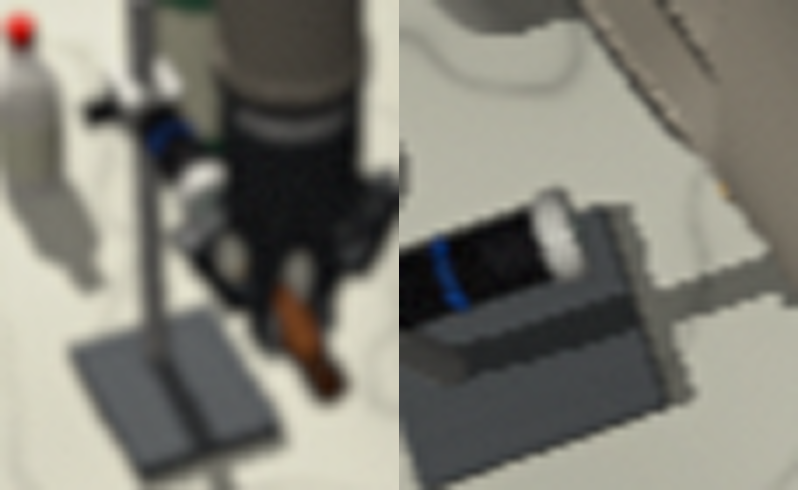

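The side view shows the butt, the predicted brass end and the lens centre in one straight line, with a gap of about 60 mm. I'll let it settle and check the whole scene.

```bash
python3 -m handwheel '0 0 0 0 0 0 10; 0 0 0 0 0 0 10; 0 0 0 0 0 0 10; 0 0 0 0 0 0 10' 45
python3 - <<'E'
from h import *
S=grab_frame("side");st();print(abs(readout.get_obs()["qvel"]).max())
cv2.imwrite("pics/n4.png",S["pixels"][:,:,::-1])
E
```

```text
clock: 17.15
tcp_pos: [0.567, 0.1591, 0.2093]
orientation: [-3.109, -0.452, 0.0]
contact_force: [1.4, -0.1, -0.5]
grip_width: 0.0226
t 17.2 tcp [0.567  0.1591 0.2093] F [0.3 0.5 0.1] w 0.0225
x [0.959 0.285 0.   ] z [ 0. -0. -1.] q [ 0.06  0.42 -0.56  1.76  0.25  1.04 -0.31]
0.0013447245410277663
```

View pics/n4.png

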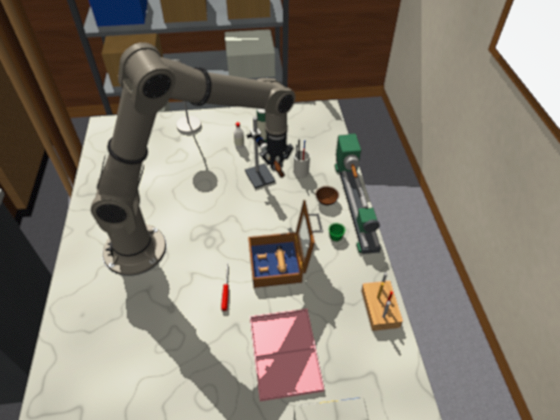

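The lid stands open at (305,235), the pale handle is in its cradle at (283,260), the bystanders haven't moved, and the arm is still.

```bash
python3 -c "
from bench import workorder
print(workorder.hand_in())"
```

```text
the job is handed in; nothing more can be done
None
```

I opened the lid to its stop, took the dark handle out of the front cradle place and held it in front of the inspection camera. I handed the job in at about 17.2 s of the 51 s; no verdict is reported.

**Last checks:**
- **Position:** the brass face is about 60 mm before the glass. It is about 1 mm off the axis sideways and under 1 mm in height, worked out from the arm's pose and a lens position taken from two views.
- **Alignment:** the handle is parallel to the camera's axis within a few hundredths of a radian, since the barrel and the base plate gave axis angles of 0.27 to 0.305 rad and I used 0.29.
- **Visual check:** at the stop before the final approach, the brass tip in the top view and the butt in the side view matched their predicted positions within about 1 pixel (3–4 mm). At the final pose the gripper mostly hid the brass end, so there I could only check that the butt, the predicted end and the lens lay in line in the side view.
- **Grip and scene:** the grip was steady at 22.5 mm and the arm was still. In the last side picture the lid stood open, the pale handle lay in its cradle and the bystanders had not moved.

**Disagreements:** while opening the lid, the tool was pushed outward by about 20 N because my arc ran about 3 mm too low; I corrected it. The first lens estimate had a 4.6 mm mismatch between the two views, and re-reading the lens in both brought that below 1 mm.

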